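# Pointing check of a packed food pot

### The arm

A 6-joint arm with a two-finger parallel gripper is mounted at the origin on a cart in front of the work surface, level with it; the furniture and walls round the work are solid. World frame = base frame: x ahead of the robot, y to its left, z up, the work surface at z = 0. Lengths are in m, angles in rad, forces in N, time in s.
With the tool pointing down it reaches from about 0.35 to 0.775 m from the base axis. Payload 7.3 kg.
Tool frame: the origin (TCP) lies between the finger pads, 19 mm behind the fingertips; this is the grasp point; z points along the fingers, y is the line along which they close (so a half turn about z gives the same grasp; the last joint's range is limited). The gripper opens to 92 mm and grips with 3 to 60 N. Pads are 19 mm wide; open, the fingers measure 130 mm over their backs; the gripper's body (75 mm by 190 mm) begins 47 mm behind the grasp point.
Start: joints at [1.056, 0.342, 1.524, -0, 1.275, -0.146], TCP at [0.189, 0.49, 0.246] pointing down, gripper open.
Joint ranges: [-2.53, 2.53], [-0.77, 2.02], [0.04, 2.7], [-1, 4.14], [0.28, 2.66], [-3.11, 3.11]. Speed limits (rad/s): [2.57, 2.57, 3.14, 3.14, 3.14, 3.14].

### API

Orientations are given as [roll, pitch, yaw] about the fixed x, y, z axes, in that order (R = Rz(yaw) Ry(pitch) Rx(roll)).
In Python, from cell import * gives the robot as it stands.
- The arm moves only by the tool arm_command, never from a script. Its arguments are lists of equal length, an entry for each row: "xyz": the shift along the world's x, y, z in mm, a list of three; "spin": the turn about the world's z in degrees. In form: {"xyz": [[tx, ty, tz], ...], "spin": [spin, ...]}. A call has 1 to 20 rows; each row shifts and turns the commanded pose from where the row before left it; what a row does not reach is not made up. A row lasts 1/10 s, in which the tool goes at most 50 mm and 8.59 degrees, less where a joint would pass 70% of its speed; a pose out of reach is approached as far as the arm can. A call with a gripper value outside its range is refused whole. "jaw" is the opening, from -1 (shut) to 1 (fully open), set as the call begins (left out, the last holds). The fingers move at their own pace and stop on an object; "squeeze" is the grip in N (left out, the last holds). Time passes only in rows, so rows that do not move let the fingers close. It gives the time, the measured TCP pose, the force, the opening and the grip force at its end, in the units of the state.
- observe(): the state, without advancing time (a new reading comes with each control period).
- read_camera(name): name is "scene" or "top"; returns a dict with "img" (400x640x3 uint8, red, green, blue), "depth" (400x640 float32, m along the optical axis (not along the pixel's ray), 0 where there is no reading), "fx", "fy", "cx", "cy" (pixels), "dist_coeffs" ([k1, k2, p1, p2, k3] as OpenCV has them; the pictures are not rectified), "world_from_camera" (4x4, takes a point from camera to world coordinates). Camera axes: x right, y up, looking along -z (the intrinsics and any distortion apply to the point x, -y, -z); pixel columns grow to the right and rows downward; lengths in m; the calibration is good to about 2 mm. A picture is of the moment at which its call begins.
- hand_in(): hands the job in; it is judged then, once.
The state is a dict: "time": time; "qpos": joint angles; "qvel": joint speeds; "joint_efforts": joint torques, N m; "tool_pos": TCP position; "tool_rot": TCP orientation; "contact_force": force on the tool from outside, world axes, zero at the start; "torque": the same for the moment, N m; "opening": finger opening in m; "grip_force": force on a finger pad.
Only numpy, scipy, OpenCV 4.12 (cv2) and the standard library are available. Lean on these libraries where they do the work, as an engineer would, in place of code of your own. Each camera call takes 0.05 s, during which the arm holds its last target. There are 200 camera calls.

### The job

Close up the mushroom pot for the fridge with a pointing check, contents first and clip last, using the fingertips only and grasping nothing: point straight down at the mushroom in its open pot from a few centimetres above, touching nothing, for two seconds; then swing that pot's lid over and press it gently shut without shifting the pot from its place. Finish by pointing in the same way, without contact and for two seconds, at the green clip on the shut lid's front edge, and end there, still pointing. The garlic pot is still in use: leave it open, and leave the mushroom, the garlic and everything else untouched.

Things in the scene. Friction and masses are not known exactly. Their poses are not given: they have to be found in the camera images.
- pot_a: Mushroom pot: loose round grey food pot, 126 mm across, rim 62 mm high, lid top 74 mm when shut, about 0.4 kg; of the two alike, the one with the mushroom in it. Origin: centre of its underside, on the table. Its +x points to the lid's hinge (axis along its y, 66 mm from the centre, 62 mm up), its -x to the clip. It slides or tips if pushed high up with over 1.5 N.
- pot_a_lid (a joint): Hinge of the mushroom pot's round flat lid (126 mm across, 15 mm thick, 0.1 kg), rad: 0 shut, 1.57 upright, 1.92 fully open, leaning back beyond the hinge. Starts at 1.72 to 1.9, its free edge then about 185 mm above the table. Its upper part needs under 1 N to push; past upright it drops softly by its own weight.
- clip (a point): Green clip at the front edge of the mushroom pot's lid, at the top face, 62 mm from the pot's centre on the side away from the hinge; it moves with the lid (74 mm above the table when shut).
- mushroom_mid (a point): Middle of the brown mushroom (37 mm across, 33 mm high) that lies in the mushroom pot, its top about 40 mm above the table and below the pot's rim.
- pot_b: The garlic pot: the same kind of pot, open likewise, with the garlic in it. Origin and axes as for the mushroom pot. Leave it open and where it is.
- pot_b_lid (a joint): Hinge of the garlic pot's lid, rad, as for the mushroom pot. Leave it open.
- garlic: White garlic bulb, 51 mm, in the garlic pot. Origin: centre of its underside.
- mug: Bystander: white mug with a diamond pattern, 78 mm across, 90 mm high. Origin: underside.
- spoon: Bystander: spoon with a red handle, 190 x 38 x 14 mm, lying. Origin: middle of its underside.
- onion: Bystander: red onion, 67 mm across, 71 mm high. Origin: underside.
- tin: Bystander: squat tomato tin, 75 mm across, 58 mm high. Origin: underside.
- spice_jar: Bystander: spice jar with a red cap and green label, 45 mm across, 106 mm high. Origin: underside.
- kettle: Bystander: glass kettle with black lid and handle, 120 x 158 mm, 183 mm high. Origin: underside.
- mushroom: The mushroom itself; origin at the centre of its underside (it may lie tilted).

How it is judged:
On the way, in this order (a step that is already met when the one before it is completed fails the run):
1. pointing down at the mushroom in its open pot, tool point within 25 mm of it sideways and 65 to 150 mm above the table, touching nothing, for 1.5 s (horizontal distance between the grasp point and mushroom_mid below 0.025 m and height (world z) of the grasp point between 0.065 and 0.15 m and angle between the grasp point's own z axis and vertical above 2.4 rad and value of joint pot_a_lid above 1.2 rad and contact force between each of the fingers, the arm and anything else below 0.2 N), for 1.5 s.
2. the mushroom pot's lid pressed shut by the fingers (hinge below 0.04 rad, more than 1.5 N) (value of joint pot_a_lid below 0.04 rad and contact force between the fingers and pot_a above 1.5 N), for 0.1 s.
3. pointing down at the clip of the shut lid, tool point within 25 mm of it sideways and 100 to 180 mm above the table, touching nothing, for 1.5 s (horizontal distance between the grasp point and clip below 0.025 m and height (world z) of the grasp point between 0.1 and 0.18 m and angle between the grasp point's own z axis and vertical above 2.4 rad and value of joint pot_a_lid below 0.04 rad and contact force between each of the fingers, the arm and anything else below 0.2 N), for 1.5 s.
At the end, for the whole second after the job is handed in: Lid of the mushroom pot shut (under 0.04 rad), pot within 50 mm of its place, mushroom inside; tool pointing down, within 25 mm sideways of the clip, 100 to 180 mm above the table, touching nothing; garlic pot open, within 20 mm of its place, bystanders within 25 mm (all of step 3 and distance of pot_a from where it was at the start of the episode below 0.05 m and angle between pot_a's own z axis and vertical below 0.05 rad and linear speed of pot_a below 0.02 m/s and horizontal distance between mushroom_mid and pot_a below 0.05 m and value of joint pot_b_lid above 1.5 rad and distance of pot_b from where it was at the start of the episode below 0.02 m and horizontal distance between garlic and pot_b below 0.05 m and distance of each of mug, spoon, onion, tin, spice_jar, kettle from where it was at the start of the episode below 0.025 m).
It fails at once if the mushroom or the garlic is touched (contact force between any of the fingers, the arm and mushroom above 0.3 N or contact force between any of the fingers, the arm and garlic above 0.3 N).
It fails at once if a pot is lifted or tipped (height (world z) of any of pot_a, pot_b above 0.025 m or angle between any of pot_a, pot_b's own z axis and vertical above 0.35 rad).
It fails at once if the garlic pot is shoved or its lid swung over, or a bystander is shifted more than 25 mm (distance of pot_b from where it was at the start of the episode above 0.02 m or value of joint pot_b_lid below 1.4 rad or distance of any of mug, spoon, onion, tin, spice_jar, kettle from where it was at the start of the episode above 0.025 m).
It fails at once if the mushroom pot is pressed with more than 40 N (contact force between the fingers and pot_a above 40 N).
It fails at once if the mushroom pot or its lid is touched with more of the robot than its fingers (contact force between the arm and pot_a above 1 N).
It also fails if it takes over 58 s, if anything falls off the work surface, if the arm or the gripper's body presses on something with over 40 N, if the wrist force passes 120 N, or if a joint passes its speed limit or range.

## Working session

There is one attempt and no reset: what is moved stays moved. The work goes in short steps, Python scripts to look and compute and a tool call to move; the robot and the scene stay as the last step left them, time stands still between calls to the robot, and variables do not carry over. Pictures are saved under pics/ and viewed, at most 10 in all, crops included, and the job is handed in when it is done.

Besides the shell and the picture viewer there is one more tool, called after "Call:" as name(argument=value, ...), one argument or row to a line, values as JSON. arm_command: Moves the arm, as the interface text tells. Its arguments: {"type":"object","properties":{"xyz":{"type":"array","items":{"type":"array","items":{"type":"number"}}},"spin":{"type":"array","items":{"type":"number"}},"jaw":{"type":"number"},"squeeze":{"type":"number"}},"required":["xyz","spin"]}

```bash
mkdir -p pics; cat > h.py <<'E'
from cell import *
import numpy as np, cv2
def cam(name):
    c=read_camera(name); h,w=c["depth"].shape
    K=np.array([[c["fx"],0,c["cx"]],[0,c["fy"],c["cy"]],[0,0,1]])
    u,v=np.meshgrid(np.arange(w),np.arange(h))
    p=cv2.undistortPoints(np.stack([u,v],-1).reshape(-1,1,2).astype(np.float64),K,np.array(c["dist_coeffs"])).reshape(h,w,2)
    d=c["depth"]
    P=np.stack([p[...,0]*d,-p[...,1]*d,-d],-1)
    T=np.array(c["world_from_camera"])
    W=P@T[:3,:3].T+T[:3,3]; W[d==0]=np.nan
    return c["img"],W,T
E
python3 - <<'E'
from h import *
for n in("scene","top"):
    i,W,T=cam(n); cv2.imwrite(f"pics/{n}0.png",i[...,::-1]); np.save(f"{n}.npy",W); print(n,T[:3,3].round(3))
print(observe())
E
```

```text
scene [-0.279 -0.893  1.166]
top [0.38  0.018 1.361]
{'time': 0.1, 'qpos': array([ 1.05599966e+00,  3.42654282e-01,  1.52489005e+00,  1.35815187e-06,
        1.27542224e+00, -1.45978864e-01]), 'qvel': array([ 0.00013026, -0.00131129, -0.00140469,  0.00024786, -0.0011279 ,
       -0.0003509 ]), 'joint_efforts': array([ 2.73289377e-03, -4.32005632e+01, -2.44695371e+01,  7.20687769e-02,
        5.26135066e-02, -5.61845081e-05]), 'tool_pos': array([0.18907356, 0.48941771, 0.24492478]), 'tool_rot': array([-3.14023353e+00, -2.01137145e-04,  2.77277432e+00]), 'contact_force': array([-0.08438438,  0.29283075,  0.15206917]), 'torque': array([-0.02407865, -0.00080534,  0.06266462]), 'grip_force': 0.0, 'opening': 0.09167478561686655}
```

View pics/scene0.png

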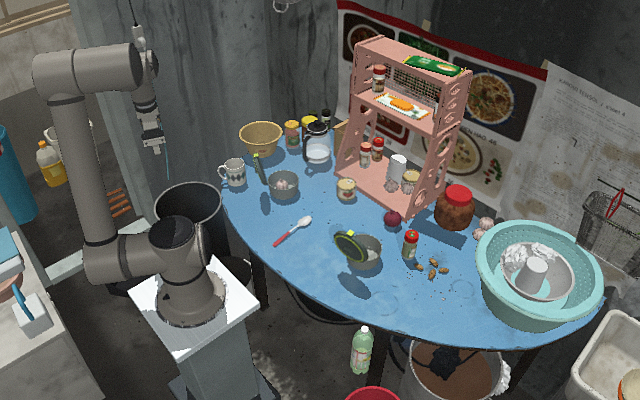

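View pics/top0.png

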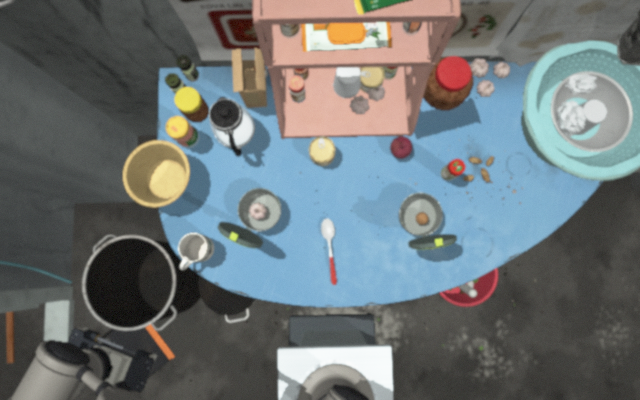

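The mushroom pot is on the right: top view rim about (421,215), mushroom (422,219), lid with its green clip at (438,242). The garlic pot is at (260,210). The lid's hinge is on the robot side. Next I'll measure them.

```bash
python3 - <<'E'
import numpy as np,cv2
from scipy.optimize import least_squares
W=np.load("top.npy");S=np.load("scene.npy")
it=cv2.imread("pics/top0.png");isc=cv2.imread("pics/scene0.png")
def pr(n,p): print(n,np.nanmedian(p,0).round(4),len(p),np.nanmin(p,0).round(3),np.nanmax(p,0).round(3))
w=W[170:260,380:470].reshape(-1,3); c=it[170:260,380:470].reshape(-1,3)
hsv=cv2.cvtColor(c[None],cv2.COLOR_BGR2HSV)[0].astype(int)
rim=(w[:,2]>.052)&(w[:,2]<.07); r=w[rim]; pr("rimtop",r)
s=S[215:285,320:395].reshape(-1,3)
r2=s[(s[:,2]>.055)&(s[:,2]<.068)]; pr("rimscene",r2)
for q in(r,r2):
    f=least_squares(lambda p:np.hypot(q[:,0]-p[0],q[:,1]-p[1])-p[2],[*np.median(q[:,:2],0),.06],loss="soft_l1",f_scale=.003); print("circ",f.x.round(4))
lid=w[w[:,2]>.085]; pr("lid",lid)
sl=s[s[:,2]>.085]; pr("lid scene",sl)
g=(hsv[:,0]>25)&(hsv[:,0]<50)&(hsv[:,1]>110)&(hsv[:,2]>100)&(w[:,2]>.1); pr("clip",w[g])
m=(hsv[:,0]>4)&(hsv[:,0]<25)&(hsv[:,1]>60)&(w[:,2]<.06)&(w[:,2]>.01); pr("mush",w[m])
# lid plane normal
for L in (lid,sl):
    L=L[np.isfinite(L).all(1)]; L=L[L[:,2]<.2]; u,sv,vt=np.linalg.svd(L-L.mean(0),full_matrices=False); print("n",vt[2].round(3),sv.round(3))
E
```

```text
rimtop [ 0.5373 -0.2697  0.0577] 177 [ 0.451 -0.357  0.052] [ 0.636 -0.187  0.07 ]
rimscene [ 0.5439 -0.2771  0.057 ] 50 [ 0.442 -0.311  0.055] [ 0.702 -0.192  0.063]
circ [ 0.5158 -0.2479  0.0599]
circ [ 0.5134 -0.2502  0.0584]
lid [ 0.4336 -0.2589  0.1599] 597 [ 0.415 -0.362  0.085] [ 0.63  -0.197  0.199]
lid scene [ 0.424  -0.2704  0.1451] 667 [ 0.411 -0.325  0.085] [ 0.452 -0.202  0.198]
clip [ 0.429  -0.2622  0.1946] 59 [ 0.419 -0.276  0.143] [ 0.441 -0.253  0.199]
mush [ 0.5064 -0.2572  0.0349] 126 [ 0.488 -0.405  0.012] [ 0.626 -0.24   0.045]
n [0.543 0.573 0.613] [1.775 0.746 0.515]
n [-0.979 -0.179 -0.093] [0.822 0.778 0.12 ]
```

Call:
arm_command(
  xyz=[
    [0, 0, 30],
    [0, 0, 30],
    [26, -24, 0],
    [26, -24, 0],
    [26, -24, 0],
    [26, -24, 0],
    [26, -24, 0],
    [26, -24, 0],
    [26, -24, 0],
    [26, -24, 0],
    [11, -36, 0],
    [11, -36, 0],
    [11, -36, 0],
    [11, -36, 0],
    [11, -36, 0],
    [11, -36, 0],
    [11, -36, 0],
    [11, -36, 0],
  ],
  spin=[-8.3, -8.3, -8.3, -8.3, -8.3, -8.3, -8.3, -8.3, -8.3, -8.3, -8.3, -8.3, -8.3, -8.3, -8.3, -8.3, -8.3, -8.3],
  jaw=-1,
)

```text
time: 1.9
tool_pos: [0.4853, 0.0082, 0.3053]
tool_rot: [-3.141, 0.001, 0.159]
contact_force: [-0.2, 0.7, 0.3]
opening: 0.0004
grip_force: 0.0
```

```bash
python3 - <<'E'
import numpy as np,cv2
from scipy.optimize import least_squares
W=np.load("top.npy");S=np.load("scene.npy")
it=cv2.imread("pics/top0.png")
c=np.array([.514,-.249])
# lid's outline: table of median xy by height (top & scene)
for n,w in(("top",W[225:260,395:470]),("scene",S[215:285,320:395])):
    q=w.reshape(-1,3); q=q[np.isfinite(q).all(1)]; q=q[(q[:,2]>.07)&(q[:,2]<.2)&(np.hypot(*(q[:,:2]-[.43,-.262]).T)<.09)]
    for a in np.arange(.08,.2,.02):
        b=q[(q[:,2]>=a)&(q[:,2]<a+.02)]
        if len(b)>8: print(n,round(a,2),len(b),np.polyfit(b[:,1],b[:,0],1).round(3)[0],np.percentile(b,[10,50,90],0)[:,:2].round(3).tolist())
for k,(im,w) in enumerate(((it[195:235,400:445],W[195:235,400:445]),)):
    h=cv2.cvtColor(im,cv2.COLOR_BGR2HSV).astype(int)
    m=(h[...,0]>4)&(h[...,0]<25)&(h[...,1]>60)&(w[...,2]>.02)&(w[...,2]<.05)&(np.hypot(w[...,0]-.514,w[...,1]+.249)<.045)
    print("mush",np.median(w[m],0).round(4),m.sum(),w[m].min(0).round(3),w[m].max(0).round(3))
E
```

```text
top 0.08 43 -0.152 [[0.443, -0.293], [0.448, -0.257], [0.454, -0.221]]
top 0.1 54 -0.147 [[0.439, -0.306], [0.446, -0.262], [0.452, -0.216]]
top 0.12 73 -0.175 [[0.425, -0.302], [0.439, -0.248], [0.448, -0.199]]
top 0.14 72 -0.183 [[0.419, -0.31], [0.434, -0.23], [0.445, -0.202]]
top 0.16 147 -0.146 [[0.418, -0.304], [0.428, -0.239], [0.439, -0.214]]
top 0.18 151 -0.16 [[0.419, -0.283], [0.426, -0.26], [0.436, -0.24]]
scene 0.08 72 -0.172 [[0.425, -0.298], [0.432, -0.265], [0.436, -0.226]]
scene 0.1 84 -0.174 [[0.421, -0.313], [0.432, -0.282], [0.437, -0.218]]
scene 0.12 154 -0.186 [[0.415, -0.318], [0.423, -0.268], [0.434, -0.22]]
scene 0.14 130 -0.191 [[0.415, -0.317], [0.423, -0.277], [0.435, -0.221]]
scene 0.16 144 -0.184 [[0.413, -0.305], [0.42, -0.274], [0.433, -0.229]]
scene 0.18 95 -0.117 [[0.417, -0.286], [0.423, -0.266], [0.432, -0.249]]
mush [ 0.5038 -0.2555  0.0357] 110 [ 0.488 -0.272  0.022] [ 0.519 -0.24   0.045]
```

Call:
arm_command(
  xyz=[
    [4, -37, 0],
    [4, -37, 0],
    [4, -37, 0],
    [4, -37, 0],
    [4, -37, 0],
    [4, -37, 0],
    [3, -39, 0],
    [0, 0, -20],
    [0, 0, -20],
    [0, 0, -25],
    [0, 0, -25],
    [0, 0, -25],
    [0, 0, -25],
    [0, 0, -20],
    [0, 0, -10],
    [0, 0, 0],
    [0, 0, 0],
  ],
  spin=[0, 0, 0, 0, 0, 0, 0, 0, 0, 0, 0, 0, 0, 0, 0, 0, 0],
)

```text
time: 3.6
tool_pos: [0.5126, -0.2515, 0.1362]
tool_rot: [3.141, -0.001, 0.165]
contact_force: [-0.9, -0.0, -0.2]
opening: 0.0002
grip_force: 0.0
```

Call:
arm_command(
  xyz=[
    [0, 0, 0],
    [0, 0, 0],
    [0, 0, 0],
    [0, 0, 0],
    [0, 0, 0],
    [0, 0, 0],
    [0, 0, 0],
    [0, 0, 0],
    [0, 0, 0],
    [0, 0, 0],
    [0, 0, 0],
    [0, 0, 0],
    [0, 0, 0],
    [0, 0, 0],
    [0, 0, 0],
    [0, 0, 0],
    [0, 0, 0],
    [0, 0, 0],
    [0, 0, 0],
    [0, 0, 0],
  ],
  spin=[0, 0, 0, 0, 0, 0, 0, 0, 0, 0, 0, 0, 0, 0, 0, 0, 0, 0, 0, 0],
)

```text
time: 5.6
tool_pos: [0.5122, -0.2513, 0.1355]
tool_rot: [3.142, 0.0, 0.165]
contact_force: [0.3, -0.7, -0.9]
opening: 0.0004
grip_force: 0.0
```

```bash
python3 - <<'E'
from h import *
i,W,T=cam("scene"); cv2.imwrite("pics/s1.png",cv2.resize(i[100:320,200:500,::-1],None,fx=2.5,fy=2.5))
E
```

```text
(no output)
```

View pics/s1.png

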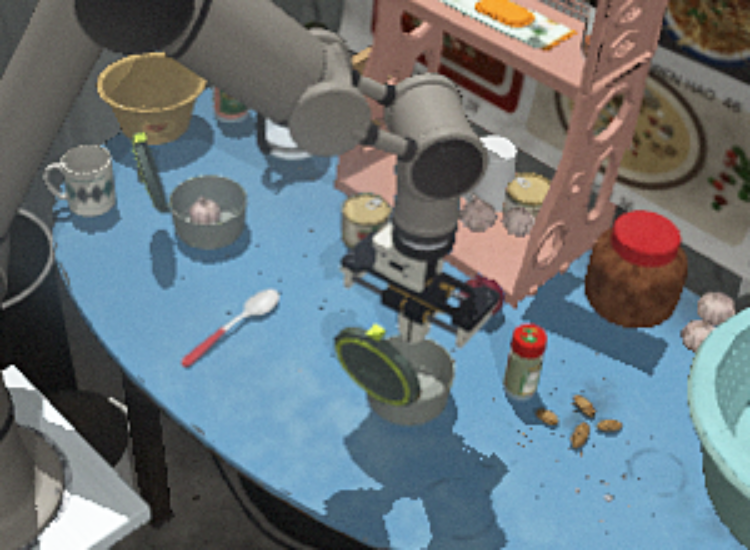

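The tool points into the mushroom pot and is clear of the open lid (crop (378,365)). Next it goes up and around behind the lid.

Call:
arm_command(
  xyz=[
    [0, 0, 33],
    [0, 0, 33],
    [0, 0, 33],
    [0, 0, 33],
    [0, 0, 33],
    [-25, -4, 0],
    [-25, -4, 0],
    [-25, -4, 0],
    [-25, -4, 0],
    [-25, -4, 0],
    [-25, -4, 0],
    [0, 0, -21],
    [0, 0, -21],
    [0, 0, -21],
    [0, 0, -21],
    [0, 0, -21],
    [0, 0, -21],
    [0, 0, 0],
    [0, 0, 0],
  ],
  spin=[0, 0, 0, 0, 0, 0, 0, 0, 0, 0, 0, 0, 0, 0, 0, 0, 0, 0, 0],
)

```text
time: 7.55
tool_pos: [0.3623, -0.2754, 0.175]
tool_rot: [3.142, 0.0, 0.165]
contact_force: [0.2, -0.3, 0.9]
opening: 0.0007
grip_force: 0.0
```

Call:
arm_command(
  xyz=[
    [8, 1.4, 0],
    [8, 1.4, 0],
    [8, 1.4, 0],
    [8, 1.4, 0],
    [4, 0.7, 0],
    [4, 0.7, 0],
    [4, 0.7, 0],
    [4, 0.7, 0],
    [4, 0.7, 0],
    [4, 0.7, 0],
    [4, 0.7, 0],
    [4, 0.7, 0],
    [4, 0.7, 0],
    [4, 0.7, 0],
    [4, 0.7, 0],
    [4, 0.7, 0],
    [4, 0.7, 0],
    [4, 0.7, 0],
    [4, 0.7, 0],
    [4, 0.7, 0],
  ],
  spin=[0, 0, 0, 0, 0, 0, 0, 0, 0, 0, 0, 0, 0, 0, 0, 0, 0, 0, 0, 0],
)

```text
time: 9.55
tool_pos: [0.4586, -0.2584, 0.1745]
tool_rot: [-3.142, 0.0, 0.165]
contact_force: [-1.6, -0.2, -0.3]
opening: 0.0004
grip_force: 0.1
```

```bash
python3 - <<'E'
from h import *
i,W,T=cam("scene"); cv2.imwrite("pics/s2.png",cv2.resize(i[160:300,280:460,::-1],None,fx=4,fy=4))
E
```

```text
(no output)
```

View pics/s2.png

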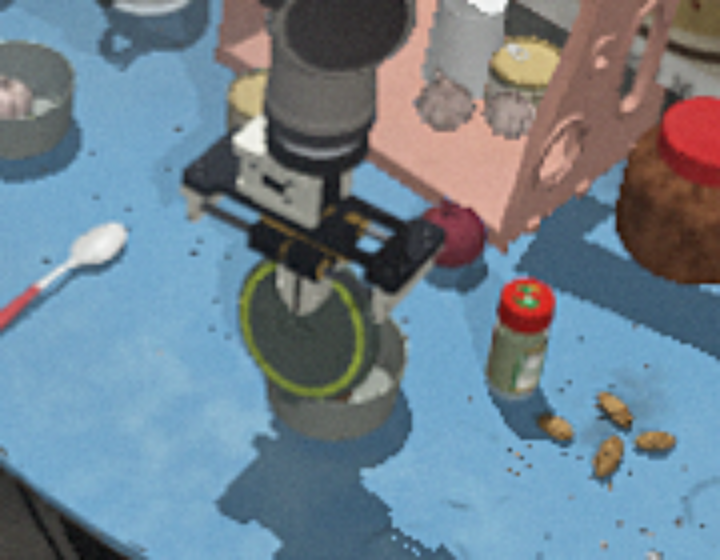

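The fingertips are on the lid's outer face (crop (300,290)), and the lid is just past upright. I'll push a little more and let it drop.

Call:
arm_command(
  xyz=[
    [3, 0.5, 0],
    [3, 0.5, 0],
    [3, 0.5, 0],
    [3, 0.5, 0],
    [3, 0.5, 0],
    [3, 0.5, 0],
    [3, 0.5, 0],
    [3, 0.5, 0],
    [0, 0, 0],
    [0, 0, 0],
    [0, 0, 0],
    [0, 0, 0],
    [0, 0, 0],
    [0, 0, 0],
    [0, 0, 0],
    [0, 0, 0],
    [0, 0, 0],
    [0, 0, 0],
  ],
  spin=[0, 0, 0, 0, 0, 0, 0, 0, 0, 0, 0, 0, 0, 0, 0, 0, 0, 0],
)

```text
time: 11.4
tool_pos: [0.4822, -0.2545, 0.1745]
tool_rot: [3.142, 0.0, 0.165]
contact_force: [0.3, -0.6, -1.4]
opening: 0.0006
grip_force: 0.0
```

```bash
python3 - <<'E'
from h import *
i,W,T=cam("scene"); cv2.imwrite("pics/s3.png",cv2.resize(i[160:300,280:460,::-1],None,fx=4,fy=4))
E
```

```text
(no output)
```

View pics/s3.png

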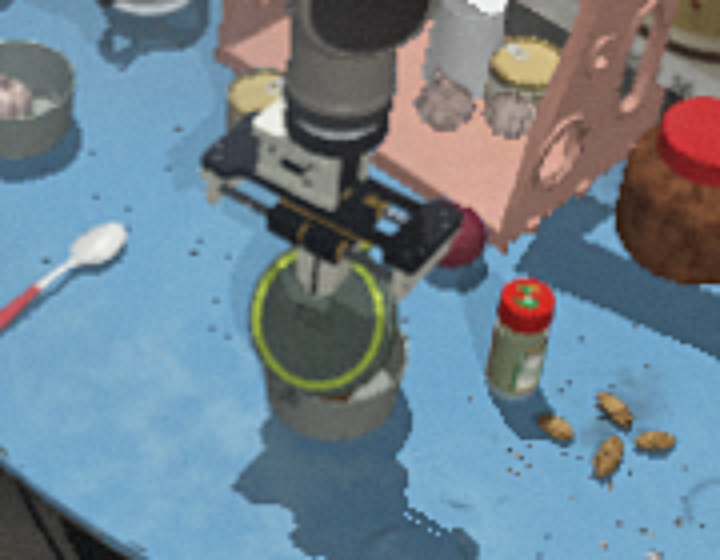

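The lid is about 60° open and still resting on the fingertip (crop (320,290)). I'll follow it down along its arc.

Call:
arm_command(
  xyz=[
    [3.4, 0.6, -2],
    [3.4, 0.6, -2],
    [3.4, 0.6, -2],
    [3.4, 0.6, -2],
    [3, 0.5, -2.5],
    [3, 0.5, -2.5],
    [3, 0.5, -2.5],
    [3, 0.5, -2.5],
    [2.6, 0.4, -2.9],
    [2.6, 0.4, -2.9],
    [2.6, 0.4, -2.9],
    [2.6, 0.4, -2.9],
    [2.1, 0.4, -3.3],
    [2.1, 0.4, -3.3],
    [2.1, 0.4, -3.3],
    [2.1, 0.4, -3.3],
    [1.6, 0.3, -3.6],
    [1.6, 0.3, -3.6],
    [1.6, 0.3, -3.6],
    [1.6, 0.3, -3.6],
  ],
  spin=[0, 0, 0, 0, 0, 0, 0, 0, 0, 0, 0, 0, 0, 0, 0, 0, 0, 0, 0, 0],
)

```text
time: 13.45
tool_pos: [0.5331, -0.2457, 0.117]
tool_rot: [3.142, 0.0, 0.165]
contact_force: [0.3, -0.4, -0.6]
opening: 0.0002
grip_force: 0.0
```

```bash
python3 - <<'E'
from h import *
i,W,T=cam("scene"); cv2.imwrite("pics/s4.png",cv2.resize(i[160:300,280:460,::-1],None,fx=4,fy=4))
E
```

```text
(no output)
```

View pics/s4.png

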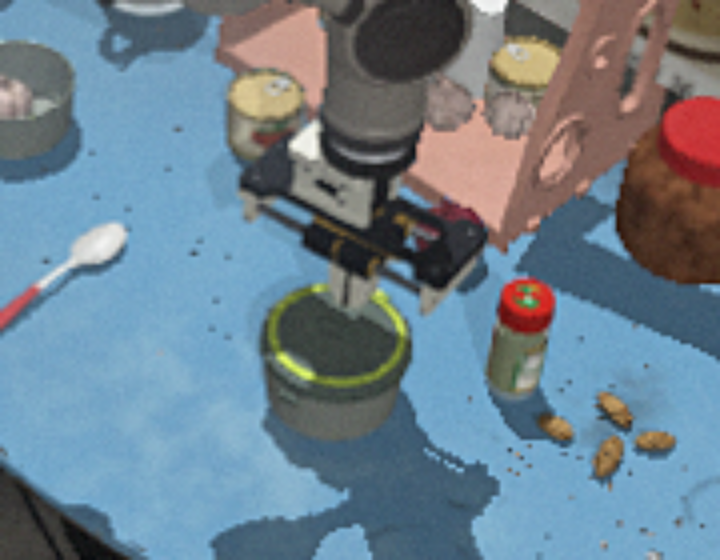

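The lid has dropped onto the pot (crop (338,338)) and the fingertips are about 24 mm above it. I'll press gently.

Call:
arm_command(
  xyz=[
    [0, 0, -3],
    [0, 0, -3],
    [0, 0, -3],
    [0, 0, -3],
    [0, 0, -3],
    [0, 0, -3],
    [0, 0, -3],
    [0, 0, -1],
    [0, 0, -1],
    [0, 0, -1],
    [0, 0, 0],
  ],
  spin=[0, 0, 0, 0, 0, 0, 0, 0, 0, 0, 0],
)

```text
time: 14.6
tool_pos: [0.5331, -0.2457, 0.0936]
tool_rot: [3.141, -0.0, 0.165]
contact_force: [-0.1, 0.8, 1.5]
opening: 0.0004
grip_force: 0.7
```

Call:
arm_command(
  xyz=[
    [0, 0, -0.5],
    [0, 0, -0.5],
    [0, 0, -0.5],
    [0, 0, 0],
    [0, 0, 0],
  ],
  spin=[0, 0, 0, 0, 0],
)

```text
time: 15.1
tool_pos: [0.5332, -0.2457, 0.0934]
tool_rot: [3.141, -0.001, 0.165]
contact_force: [-2.6, 2.1, 11.1]
opening: 0.0004
grip_force: 5.6
```

The press reads 11 N with the tip at z = 0.074, so the lid is shut. I'll lift and re-measure the pot and clip.

Call:
arm_command(
  xyz=[
    [0, 0, 0],
    [0, 0, 2],
    [0, 0, 5],
    [0, 0, 10],
    [0, 0, 15],
    [0, 0, 15],
    [0, 0, 5],
    [0, 0, 0],
  ],
  spin=[0, 0, 0, 0, 0, 0, 0, 0],
)

```text
time: 15.9
tool_pos: [0.5335, -0.2459, 0.1448]
tool_rot: [3.14, -0.001, 0.165]
contact_force: [-0.9, -0.3, 0.0]
opening: 0.0002
grip_force: 0.0
```

```bash
python3 - <<'E'
from h import *
from scipy.optimize import least_squares
i,W,T=cam("scene"); cv2.imwrite("pics/s5.png",cv2.resize(i[160:300,280:460,::-1],None,fx=4,fy=4))
w=W.reshape(-1,3); h=cv2.cvtColor(i,cv2.COLOR_RGB2HSV).reshape(-1,3).astype(int)
near=np.hypot(w[:,0]-.514,w[:,1]+.249)<.085
g=near&(h[:,0]>24)&(h[:,0]<50)&(h[:,1]>90)&(h[:,2]>70)&(w[:,2]>.06)&(w[:,2]<.09)
q=w[g]; f=least_squares(lambda p:np.hypot(q[:,0]-p[0],q[:,1]-p[1])-p[2],[.514,-.249,.055],loss="soft_l1",f_scale=.003)
print("green ring",len(q),f.x.round(4),np.median(q[:,2]).round(4))
t=w[near&(w[:,2]>.066)&(w[:,2]<.085)]; t=t[np.hypot(*(t[:,:2]-f.x[:2]).T)<.06]
A=np.c_[t[:,:2],np.ones(len(t))]; print("plane",np.linalg.lstsq(A,t[:,2],rcond=None)[0].round(4),t[:,2].mean().round(4),len(t))
print("clip est",(f.x[:2]+.062*np.array([.986,.166])).round(4), observe()["tool_pos"].round(4))
E
```

```text
green ring 196 [ 0.5153 -0.249   0.0533] 0.0735
plane [0.001  0.     0.0725] 0.073 740
clip est [ 0.5764 -0.2387] [ 0.5331 -0.2457  0.144 ]
```

View pics/s5.png

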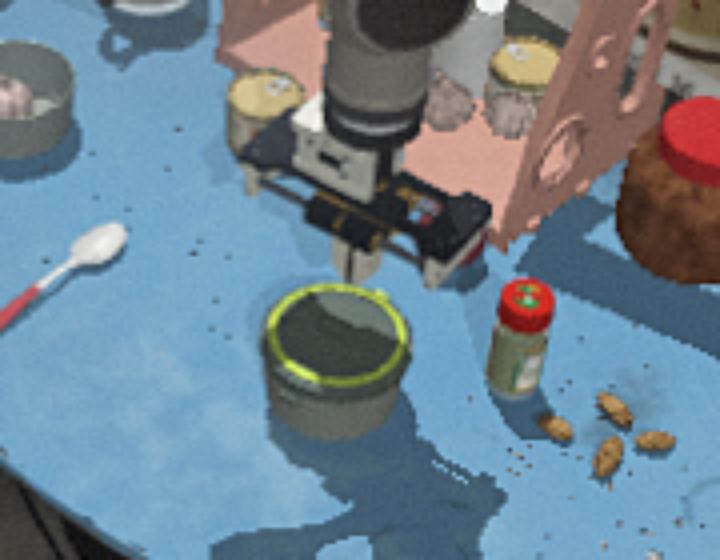

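The lid is shut: its plane is flat at z = 0.073 and the pot centre is unchanged. The clip shows at crop (380,297). Before moving forward I'll check the clearance to the shelf.

```bash
python3 - <<'E'
import numpy as np
for n in("top","scene"):
    w=np.load(n+".npy").reshape(-1,3)
    for a in(.12,.2,.3,.4,.5):
        b=w[(w[:,2]>a)&(w[:,2]<a+.1)&(abs(w[:,1]+.24)<.2)&(w[:,0]>.46)]
        if len(b)>20: print(n,a,len(b),np.percentile(b[:,0],[1,5,20]).round(3))
E
```

```text
top 0.12 2349 [0.783 0.802 0.86 ]
top 0.2 1188 [0.811 0.82  0.85 ]
top 0.3 4414 [0.829 0.83  0.845]
top 0.4 453 [0.829 0.83  0.832]
top 0.5 2467 [0.834 0.836 0.838]
scene 0.12 2966 [0.786 0.817 0.885]
scene 0.2 1969 [0.815 0.829 0.951]
scene 0.3 3551 [0.827 0.831 0.871]
scene 0.4 2537 [0.83  0.836 0.928]
scene 0.5 4261 [0.833 0.837 0.882]
```

There is plenty of clearance: the shelf is beyond x = 0.78.

Call:
arm_command(
  xyz=[
    [9, 1.5, 0],
    [9, 1.5, 0],
    [9, 1.5, 0],
    [9, 1.5, 0],
    [6, 1, -4],
    [0, 0, 0],
    [0, 0, 0],
    [0, 0, 0],
    [0, 0, 0],
    [0, 0, 0],
    [0, 0, 0],
    [0, 0, 0],
    [0, 0, 0],
    [0, 0, 0],
    [0, 0, 0],
    [0, 0, 0],
    [0, 0, 0],
    [0, 0, 0],
    [0, 0, 0],
    [0, 0, 0],
  ],
  spin=[0, 0, 0, 0, 0, 0, 0, 0, 0, 0, 0, 0, 0, 0, 0, 0, 0, 0, 0, 0],
)

```text
time: 17.95
tool_pos: [0.5751, -0.2387, 0.1398]
tool_rot: [3.141, -0.0, 0.165]
contact_force: [0.6, -0.7, -0.3]
opening: 0.0003
grip_force: 0.0
```

Call:
arm_command(
  xyz=[
    [0, 0, 0],
    [0, 0, 0],
    [0, 0, 0],
    [0, 0, 0],
    [0, 0, 0],
    [0, 0, 0],
    [0, 0, 0],
    [0, 0, 0],
    [0, 0, 0],
    [0, 0, 0],
    [0, 0, 0],
    [0, 0, 0],
  ],
  spin=[0, 0, 0, 0, 0, 0, 0, 0, 0, 0, 0, 0],
)

```text
time: 19.15
tool_pos: [0.575, -0.2387, 0.1398]
tool_rot: [3.142, 0.0, 0.165]
contact_force: [0.5, 0.4, -0.1]
opening: 0.0003
grip_force: 0.0
```

```bash
python3 -c "
from cell import *
print(observe()['tool_pos']); print(hand_in())"
```

```text
[ 0.57504208 -0.23866892  0.1398292 ]
the job is handed in; nothing more can be done
None
```

I pointed at the mushroom, pressed the lid shut (about 11 N, pot not shifted) and handed the job in with the tool still pointing at the clip; the hand-in returned no verdict.

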